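Clamp a lock tongue in the repair jig

TASK

Lay the rusty lock tongue flat and lengthwise on the green bed of the holding jig, on its middle line between the fixed steel jaw and the brass carriage; set it down, do not drop it. Then hold the carriage's red lock tab pressed down while you slide the carriage up to the tongue until the tongue is pinned between both jaws, and let the tab spring up so the carriage is locked there; never force the carriage along with its tab up. Leave everything else on the counter where it is.

Things in the scene. Friction and masses are not known exactly. Their poses are not given: they have to be found in the camera images.
- jig: holding jig, fixed: green bed plate 100 mm wide (its x), 340 mm long (its y), on a narrower dark foot. Origin: centre of its underside, on the counter; z up. Flat bed top at z = 30 mm, no side rails. A steel fixed jaw, 80 mm wide and 30 mm tall above the bed, stands at the -y end, its clamping face at y = -145 mm, facing +y. The brass carriage rides on the bed, on its +y part.
- carriage (a joint): slide of the square brass carriage (90 mm long, 130 wide, block top 58 mm above the counter), m: 0 = fully back, grows towards the fixed jaw (jig -y), max 0.135. Its flat jaw face (100 mm wide, 28 tall) is at jig y = 70 mm minus this; jaw opening = 215 mm minus this, so 110 mm at 0.105. Slides with about 2 N with the tab pressed; a spring brake (about 25 N) holds it, tab up.
- tab (a joint): travel of the lock tab, pressed straight down (m): 0 = up, brake on; 0.008 = fully down. The brake is free from about 0.001; hold it at 0.003 to 0.007 while sliding. Spring: 9 N at the start, 13 N fully down; it returns by itself.
- tab_pad (a point): centre of the top face of the red lock tab, a flat pad 60 mm (jig x) by 66 mm (jig y) on the carriage; 72 mm above the counter when up, at jig x = 0, y = 115 mm minus the carriage value. Brass cheeks in front and behind (37 to 45 mm from its centre along jig y) rise 8 mm above it, so shut fingers pressing the pad can also push a cheek. Axes as the jig's.
- carriage_jaw (a point): centre of the carriage's clamping face, 44 mm above the counter; axes as the jig's.
- tongue: rusty steel lock tongue, a bar 110 mm long (its y), 28 mm wide (its x), 26 mm tall, about 0.5 kg, with the top edge of its +y end bevelled off (the top is full height from y = -55 to +37 mm). Origin: centre of its underside; z up. Starts flat on the counter. Pushing it along the bed takes 3 to 9 N. It may lie either way round.
- switch: cream bakelite switch body, 90 x 42 x 40 mm, loose; not to be disturbed. Origin: centre of its underside.
- lug_a: copper earth lug, 100 x 34 x 20 mm, loose; not to be disturbed. Origin: under its middle.
- lug_b: the other copper earth lug, same size; not to be disturbed.
- screwdriver: screwdriver lying at the back; not to be disturbed.
- pine_drawer0_handle (a point): handle of the half open pine drawer at the robot's left; the drawer is to stay as it is.
Mind the look-alikes: they are no part of the job. What is shaped like the tongue but blue or pink is not meant.

How it is judged:
By the outcome, as a careful person would: the job done as asked, in the order asked, and still so for the second after the job is handed in, with the robot touching nothing.
It also fails if it takes over 48 s, if anything falls off the work surface, if the arm or the gripper's body presses on something with over 40 N, if the wrist force passes 120 N, or if a joint passes its speed limit or range.

ROBOT

A 6-joint arm with a two-finger parallel gripper is mounted at the origin on the work surface. World frame = base frame: x ahead of the robot, y to its left, z up, the work surface at z = 0. Lengths are in m, angles in rad, forces in N, time in s.
With the tool pointing down it reaches from about 0.375 to 0.9 m from the base axis. Payload 3.1 kg.
Tool frame: the origin (TCP) lies at the centre of the arm's flange, where the gripper is bolted on; the fingertips stand 173 mm ahead of it and the grasp point (between the pads) lies 155 mm ahead of it; z points along the fingers, y is the line along which they close (so a half turn about z gives the same grasp; the last joint's range is limited). The gripper opens to 85 mm and grips with 20 to 120 N. Pads are 22 mm wide; open, the fingers measure 114 mm over their backs; the gripper's body (76 mm by 85 mm) begins 54 mm behind the grasp point. The pads swing forward as they close: fully open they stand 13 mm farther back than shut.
Start: joints at [1.022, 0.527, 1.433, -0, 1.181, -0.178], TCP at [0.226, 0.583, 0.405] pointing down, gripper open.
Joint ranges: [-3.08, 3.08], [-0.75, 2.2], [0.22, 2.44], [-1.43, 4.57], [0, 2.65], [-2.85, 2.85]. Speed limits (rad/s): [2.79, 2.79, 3.14, 3.14, 3.14, 3.14].

INTERFACE

Orientations are given as a unit quaternion [x, y, z, w].
In Python, from station import * gives the robot as it stands.
- The arm moves only by the shell command python3 -m jog 'ROWS' [OPENING] [FORCE]. ROWS is a JSON object of lists of equal length, an entry for each row: "linear": the shift along the world's x, y, z in mm, a list of three; "turn": the turn about the world's z in units of 5 degrees (1.0 is 5 degrees). A call has 1 to 12 rows; each row shifts and turns the commanded pose from where the row before left it; what a row does not reach is not made up. A row lasts 1/8 s, in which the tool goes at most 62.5 mm and 10.7 degrees, less where a joint would pass 70% of its speed; a pose out of reach is approached as far as the arm can. A call is refused whole if a number of a shift passes 62.5 or a number of a turn 1, either way. A call with a gripper value outside its range is refused whole. OPENING is the opening, from 0 (shut) to 1 (fully open), set as the call begins (- or left out, the last holds). The fingers move at their own pace and stop on an object; FORCE is the grip in N (left out, the last holds). Time passes only in rows, so rows that do not move let the fingers close. It gives the time, the measured TCP pose, the force, the opening and the grip force at its end, in the units of the state.
- sense(): the state, without advancing time (a new reading comes with each control period).
- snapshot(name): name is "scene" or "top" or "wrist"; returns the picture (384x512x3 uint8, red, green, blue); there is no depth.
- get_calibration(name): a dict with "fx", "fy", "cx", "cy" (pixels), "world_to_cam" (4x4, takes a point from world to camera coordinates). Camera axes: x right, y down, z forward; pixel columns grow to the right and rows downward; lengths in m; the calibration is good to about 2 mm. A picture is of the moment at which its call begins: read the wrist's pose just before it. get_calibration takes no time and is no camera call; for the wrist camera it gives the pose at the moment of the call.
- sign_off(): hands the job in; it is judged then, once.
The state is a dict: "t": time; "q": joint angles; "qd": joint speeds; "tau": joint torques, N m; "tcp_pos": TCP position; "tool_rot": TCP orientation; "force": force on the tool from outside, world axes, zero at the start; "ft_torque": the same for the moment, N m; "finger_gap": opening from 0.0 (shut) to 1.0 (fully open); "gripper_force": force on a finger pad.
Only numpy, scipy, OpenCV 4.12 (cv2) and the standard library are available. Lean on these libraries where they do the work, as an engineer would, in place of code of your own. Each camera call takes 0.05 s, during which the arm holds its last target. There are 200 camera calls.

## Working session

There is one attempt and no reset: what is moved stays moved. The work goes in short steps, Python scripts to look and compute and a shell command to move; the robot and the scene stay as the last step left them, time stands still between calls to the robot, and variables do not carry over. Pictures are saved under pics/ and viewed, at most 13 in all, crops included, and the job is handed in when it is done.

```bash
mkdir -p pics
cat > h.py <<'E'
from station import *
import numpy as np, cv2
def ray(c,u,v):
    M=np.array(c["world_to_cam"]);R=M[:3,:3];o=-R.T@M[:3,3]
    d=R.T@np.array([(u-c["cx"])/c["fx"],(v-c["cy"])/c["fy"],1]);return o,d
def onz(c,u,v,z):
    o,d=ray(c,u,v);return o+d*(z-o[2])/d[2]
def proj(c,p):
    M=np.array(c["world_to_cam"]);q=M[:3,:3]@np.array(p)+M[:3,3]
    return q[0]/q[2]*c["fx"]+c["cx"],q[1]/q[2]*c["fy"]+c["cy"]
def two(c1,p1,c2,p2):
    o1,d1=ray(c1,*p1);o2,d2=ray(c2,*p2)
    s=np.linalg.lstsq(np.c_[d1,-d2],o2-o1,rcond=None)[0]
    a,b=o1+d1*s[0],o2+d2*s[1];return (a+b)/2,np.linalg.norm(a-b)
def save(n,im): cv2.imwrite("pics/"+n+".png",cv2.cvtColor(im,cv2.COLOR_RGB2BGR))
E
python3 - <<'E'
from h import *
s=sense();print(s["t"],s["tcp_pos"],s["tool_rot"])
for n in("top","scene"):
    im=snapshot(n);save(n+"0",im);c=get_calibration(n);print(n,c["fx"],c["cx"],c["cy"],np.round(c["world_to_cam"],3).tolist())
a=cv2.imread("pics/top0.png");cv2.imwrite("pics/t0b.png",cv2.resize(a,(800,600),interpolation=cv2.INTER_CUBIC))
a=cv2.imread("pics/scene0.png");cv2.imwrite("pics/s0b.png",cv2.resize(a,(800,600),interpolation=cv2.INTER_CUBIC))
E
```

```text
0.0 [0.22568523 0.5824482  0.40372376] [ 1.83851170e-01  9.82953459e-01 -1.04434451e-03 -3.93731340e-04]
top 418.8434367892512 263.75925482560586 187.5618510797878 [[0.011, -1.0, -0.016, 0.102], [-0.99, -0.008, -0.139, 0.565], [0.139, 0.017, -0.99, 1.218], [0.0, 0.0, 0.0, 1.0]]
scene 461.6987417322206 249.57631550434613 186.27436806750148 [[0.541, 0.841, 0.015, -0.398], [0.689, -0.433, -0.581, -0.291], [-0.482, 0.324, -0.814, 1.817], [0.0, 0.0, 0.0, 1.0]]
```

View pics/t0b.png

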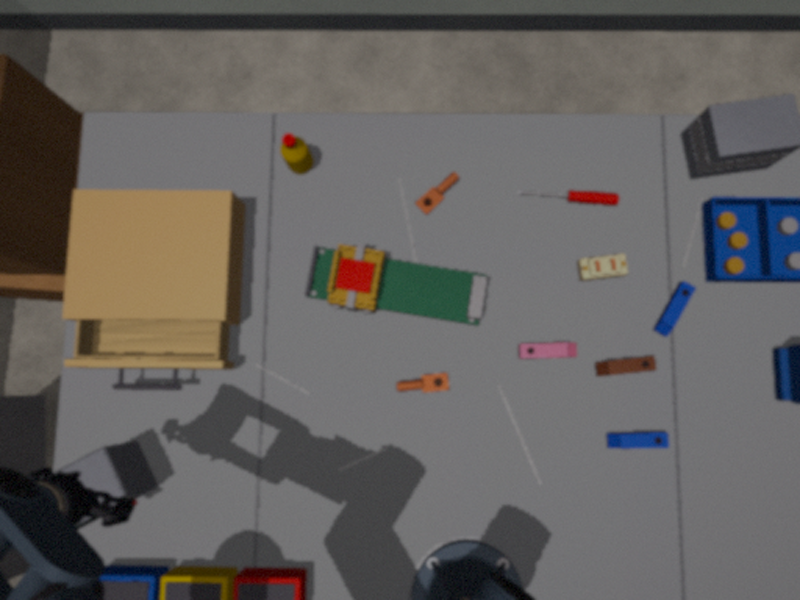

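View pics/s0b.png

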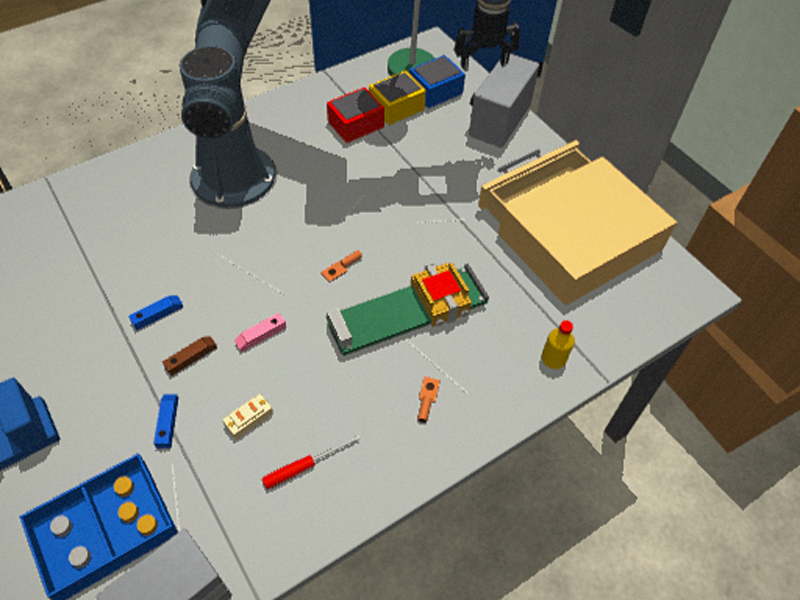

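The top view shows the brown tongue at about (400,234) in raw pixels, the red tab at (227,178), the steel jaw at (306,191) and the green bed between them. The scene view shows the same things, with the tongue at (121,227).

```bash
cat > m.py <<'E'
from h import *
def blob(im,f,roi):
    h=cv2.cvtColor(im,cv2.COLOR_RGB2HSV).astype(int);m=f(h[...,0],h[...,1],h[...,2]).astype(np.uint8)
    k=np.zeros_like(m);x0,y0,x1,y1=roi;k[y0:y1,x0:x1]=1;m*=k
    n,l,st,ce=cv2.connectedComponentsWithStats(m);i=1+np.argmax(st[1:,4])
    return (l==i).astype(np.uint8),ce[i],st[i,4]
brown=lambda h,s,v:((h<14)|(h>172))&(s>90)&(v<150)
red=lambda h,s,v:((h<5)|(h>174))&(s>190)&(v>120)
green=lambda h,s,v:(h>55)&(h<95)&(s>80)
E
python3 - <<'E'
from m import *
T=cv2.imread("pics/top0.png")[...,::-1].copy();S=cv2.imread("pics/scene0.png")[...,::-1].copy()
ct,cs=get_calibration("top"),get_calibration("scene")
for n,f,rt,rs,z in(("tongue",brown,(370,215,430,250),(95,205,145,250),.026),("tab",red,(200,150,260,210),(255,160,310,200),.072),("green",green,(190,140,330,220),(200,160,320,235),.03)):
    mt,a,A=blob(T,f,rt);ms,b,B=blob(S,f,rs)
    print(n,a,A,b,B,"two",two(ct,a,cs,b),"onz",onz(ct,*a,z),onz(cs,*b,z))
    for m,c in((mt,ct),(ms,cs)):
        cn=max(cv2.findContours(m,0,2)[0],key=cv2.contourArea)
        p=np.array([onz(c,*q[0],z)[:2] for q in cn]).astype(np.float32)*1000
        r=cv2.minAreaRect(p);print("  rect mm",r,cv2.boxPoints(r).round().tolist())
big=np.hstack([cv2.resize(T[205:260,360:440],(400,275),interpolation=2),cv2.resize(S[200:255,85:165],(400,275),interpolation=2)])
bb=np.hstack([cv2.resize(T[145:215,190:320],(400,275),interpolation=2),cv2.resize(S[160:230,200:330],(400,275),interpolation=2)])
save("crop1",np.vstack([big,bb]))
E
```

```text
tongue [400.15409836 233.71803279] 305 [121.02052786 226.57478006] 341 two (array([ 0.431417  , -0.30285613,  0.01191358]), np.float64(0.0030555215251185145)) onz [ 0.43027179 -0.29996609  0.026     ] [ 0.44163926 -0.30241662  0.026     ]
  rect mm ((430.37286376953125, -299.4084167480469), (24.990205764770508, 109.5833740234375), 6.559198379516602) [[412.0, -246.0], [424.0, -355.0], [449.0, -352.0], [437.0, -244.0]]
  rect mm ((441.4898376464844, -301.1252746582031), (39.531585693359375, 108.79718017578125), 6.209939479827881) [[416.0, -249.0], [428.0, -357.0], [467.0, -353.0], [455.0, -245.0]]
tab [226.87052342 175.79338843] 363 [282.05639098 182.18421053] 266 two (array([0.5948506 , 0.21768722, 0.06643987]), np.float64(0.00285782264238419)) onz [0.59323015 0.21581393 0.072     ] [0.5984564  0.21639134 0.072     ]
  rect mm ((594.0715942382812, 215.72976684570312), (60.4349479675293, 55.330299377441406), 80.29427337646484) [[562.0, 191.0], [616.0, 181.0], [626.0, 241.0], [572.0, 250.0]]
  rect mm ((597.2070922851562, 217.58209228515625), (64.9107666015625, 59.4851188659668), 80.9344253540039) [[563.0, 190.0], [621.0, 181.0], [632.0, 245.0], [573.0, 254.0]]
green [271.64002236 185.70150922] 1789 [245.51060717 203.43087052] 1367 two (array([0.57383553, 0.08559323, 0.01696197]), np.float64(0.004223959005552342)) onz [0.5709532  0.08374598 0.03      ] [0.58192475 0.08282259 0.03      ]
  rect mm ((571.2443237304688, 81.63689422607422), (177.49929809570312, 96.7989501953125), 80.99970245361328) [[510.0, 2.0], [605.0, -14.0], [633.0, 162.0], [537.0, 177.0]]
  rect mm ((577.5203857421875, 71.427001953125), (203.1725616455078, 104.2019271850586), 80.99358367919922) [[510.0, -21.0], [613.0, -37.0], [645.0, 164.0], [542.0, 180.0]]
```

View pics/crop1.png

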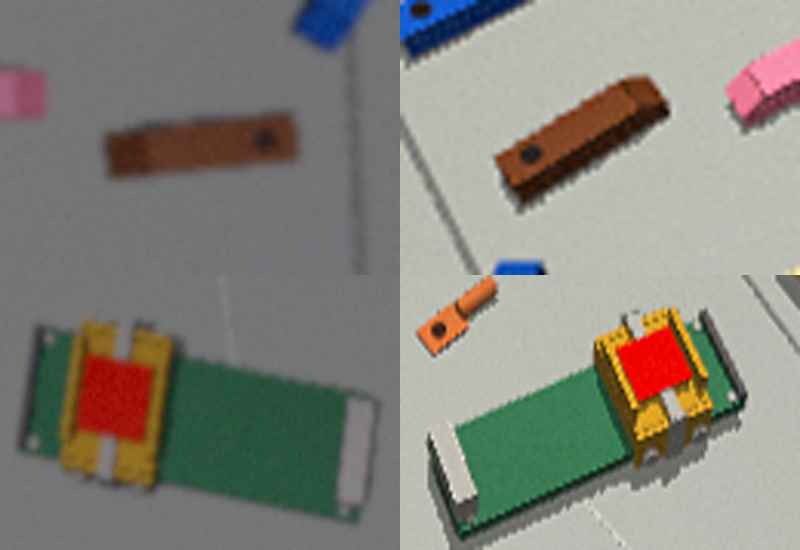

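```bash
python3 -m jog '{"linear":[[27,-53,0],[27,-53,0],[27,-53,0],[27,-53,0],[27,-53,0],[27,-53,0],[27,-53,0],[27,-53,0],[24,-50,0],[0,0,0]],"turn":[-1,-1,-1,-1,-1,-1,-1,-1,-1,0]}'
python3 - <<'E'
from h import *
s=sense();print(s["t"],s["tcp_pos"],s["tool_rot"],s["q"])
c=get_calibration("wrist");im=snapshot("wrist");save("w1",im);import pickle;pickle.dump(c,open("w1.pkl","wb"))
M=np.array(c["world_to_cam"]);print("cam",-M[:3,:3].T@M[:3,3],c["fx"])
save("w1b",cv2.resize(im,(768,576)))
E
```

```text
t: 1.35
tcp_pos: [0.4677, 0.1055, 0.4046]
tool_rot: [0.549, 0.836, 0.0, 0.001]
force: [-0.2, 0.7, 0.6]
finger_gap: 1.0
gripper_force: 0.0
1.35 [0.4677404  0.10553457 0.40459372] [5.48644943e-01 8.36055166e-01 6.44465915e-05 6.94291982e-04] [-1.15313422e-02  3.32783901e-01  1.78814759e+00 -7.51148121e-04
  1.01942217e+00 -4.20449052e-01]
cam [0.43481696 0.18373893 0.37317255] 282.44943110607176
```

View pics/w1b.png

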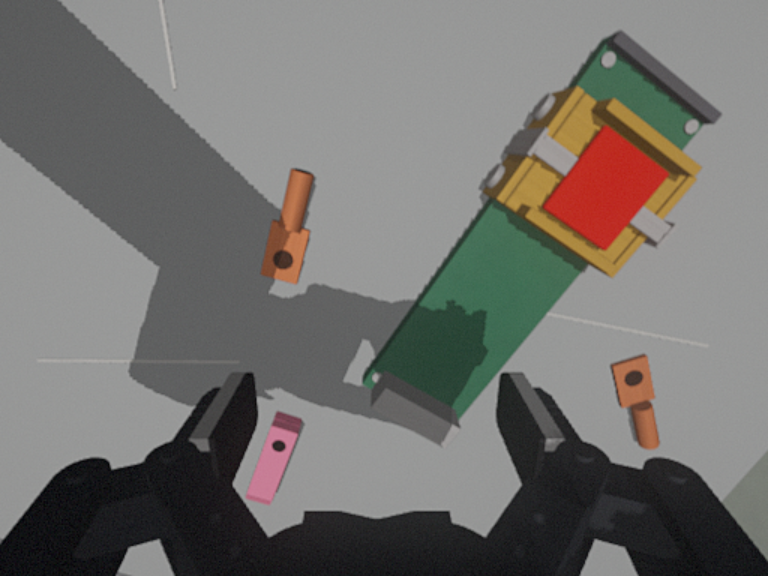

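The wrist view shows the red pad at about (605,187), the fixed-jaw base edge from (385,375) to (470,412), and the rear bed corners at (612,38) and (718,118), all in 768-wide pixels. Both lugs are clear of the bed.

```bash
python3 - <<'E'
from m import *;import pickle
c=pickle.load(open("w1.pkl","rb"));im=cv2.imread("pics/w1.png")[...,::-1].copy();ct=get_calibration("top");cs=get_calibration("scene")
print("under tcp",proj(c,[.468,.1055,.026]))
m,a,A=blob(im,red,(340,60,470,190))
print("tab",a,A,onz(c,*a,.072),two(c,a,ct,(226.87,175.79)),two(c,a,cs,(282.06,182.18)))
p=np.array([onz(c,*q[0],.072)[:2] for q in max(cv2.findContours(m,0,2)[0],key=len)]).astype(np.float32)*1000
print(cv2.minAreaRect(p))
for n,q,z in(("rearL",(612,38),.03),("rearR",(718,118),.03),("jawL",(387,376),.03),("jawR",(470,412),.03),("edgeL",(490,203),.03),("edgeR",(585,268),.03)):
    print(n,onz(c,q[0]/1.5,q[1]/1.5,z).round(4))
m,a,A=blob(im,green,(240,100,400,280))
p=np.array([onz(c,*q[0],.03)[:2] for q in max(cv2.findContours(m,0,2)[0],key=len)]).astype(np.float32)*1000
print(A,cv2.minAreaRect(p),cv2.boxPoints(cv2.minAreaRect(p)).round())
E
python3 -m jog '{"linear":[[-4.6,-55.7,-12.5],[-4.6,-55.7,-12.5],[-4.6,-55.7,-12.5],[-4.6,-55.7,-12.5],[-4.6,-55.7,-12.5],[-4.6,-55.7,-12.5],[-4.6,-55.7,-12.5],[-4.6,-55.7,-12.5],[0,0,0]],"turn":[-0.425,-0.425,-0.425,-0.425,-0.425,-0.425,-0.425,-0.425,0]}'
python3 - <<'E'
from h import *
s=sense();print(s["t"],s["tcp_pos"],s["tool_rot"])
c=get_calibration("wrist");im=snapshot("wrist");save("w2",im);import pickle;pickle.dump(c,open("w2.pkl","wb"))
save("w2b",cv2.resize(im,(768,576)))
E
```

```text
under tcp (np.float64(249.9497361693663), np.float64(165.57902084990292))
tab [403.10135517 125.20892151] 3542 [0.59316775 0.21904663 0.072     ] (array([0.5932657 , 0.21745966, 0.07173829]), np.float64(0.0032149923360175643)) (array([0.5956706 , 0.21926875, 0.06690256]), np.float64(0.0007945381931466234))
((593.6838989257812, 217.67034912109375), (64.77239990234375, 59.38687515258789), 81.22479248046875)
rearL [0.5616 0.3145 0.03  ]
rearR [0.6649 0.3016 0.03  ]
jawL [ 5.258e-01 -1.000e-04  3.000e-02]
jawR [ 0.6144 -0.0045  0.03  ]
edgeL [0.5375 0.1773 0.03  ]
edgeR [0.6371 0.1613 0.03  ]
8902 ((569.7864379882812, 74.47772979736328), (198.699951171875, 101.40980529785156), 80.98574829101562) [[504. -16.]
 [604. -32.]
 [635. 165.]
 [535. 181.]]
t: 2.52
tcp_pos: [0.4294, -0.3393, 0.3038]
tool_rot: [0.665, 0.747, -0.0, 0.0]
force: [-0.4, 0.4, -0.7]
finger_gap: 1.0
gripper_force: 0.0
2.525 [ 0.42940587 -0.33925303  0.30377279] [ 6.64715478e-01  7.47096451e-01 -1.21602808e-04  4.59051215e-04]
```

View pics/w2b.png

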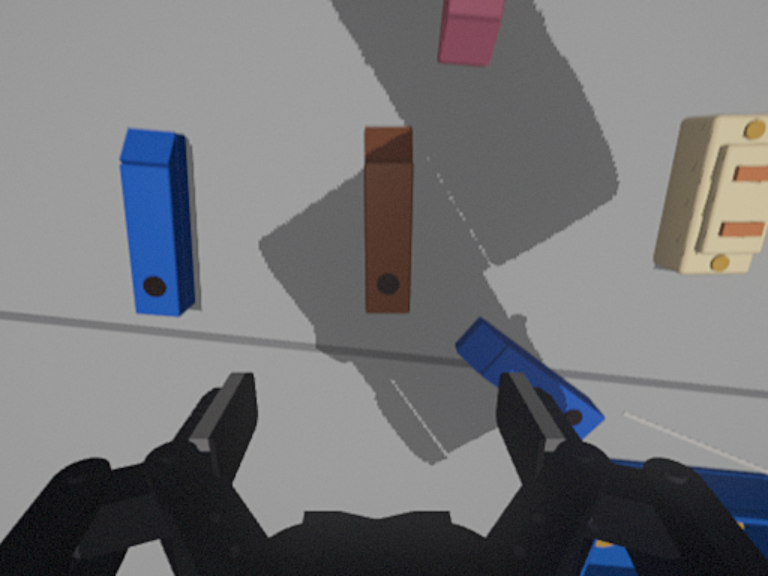

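The wrist view shows the tongue vertical in the picture, about columns 365-411 and rows 127-313, with its bevel at the top and its hole at (388,284). The two blue bars are well to either side.

Run:
```python
from m import *;import pickle
c=pickle.load(open("w2.pkl","rb"));im=cv2.imread("pics/w2.png")[...,::-1].copy();ct=get_calibration("top")
print("hole",two(c,(388/1.5,284/1.5),ct,(413,233)),onz(c,388/1.5,284/1.5,.026))
m,a,A=blob(im,brown,(220,75,300,225))
q=max(cv2.findContours(m,0,2)[0],key=len);print(a,A,cv2.boundingRect(q))
p=np.array([onz(c,*x[0],.026)[:2] for x in q]).astype(np.float32)*1000
print(cv2.minAreaRect(p),cv2.boxPoints(cv2.minAreaRect(p)).round())
for n,z,q in(("hole end",.026,(388,313)),("bevel bottom",.013,(388,127)),("bevel line",.026,(388,163))): print(n,onz(c,q[0]/1.5,q[1]/1.5,z))
```

```text
hole (array([ 0.42787886, -0.29150982,  0.16246339]), np.float64(0.0012678777056022268)) [ 0.43707079 -0.33583618  0.026     ]
[258.56326988 143.06047032] 3572 (243, 85, 32, 123)
((432.39178466796875, -299.99884033203125), (26.862672805786133, 107.37893676757812), 6.7897629737854) [[ 413. -248.]
 [ 425. -355.]
 [ 452. -352.]
 [ 439. -245.]]
hole end [ 0.43947097 -0.35489779  0.026     ]
bevel bottom [ 0.4261146  -0.24605342  0.013     ]
bevel line [ 0.42816848 -0.26513626  0.026     ]
```

```bash
python3 - <<'E'
from m import *;import pickle
c=pickle.load(open("w2.pkl","rb"))
print("hole h",two(c,(388/1.5,284/1.5),get_calibration("scene"),(111,230.6)))
E
python3 -m jog '{"linear":[[3,39,-20],[0,0,-40],[0,0,-35],[0,0,-20],[0,0,-11],[0,0,0]],"turn":[0,0,0,0,0,0]}' && python3 -m jog '{"linear":[[0,0,0],[0,0,0],[0,0,0],[0,0,0],[0,0,0],[0,0,0]],"turn":[0,0,0,0,0,0]}' 0 60
```

```text
hole h (array([ 0.43735008, -0.33577419,  0.0248111 ]), np.float64(0.0009562366690595229))
t: 3.32
tcp_pos: [0.4323, -0.2964, 0.1786]
tool_rot: [0.663, 0.749, 0.0, -0.001]
force: [0.6, 0.4, -0.4]
finger_gap: 0.999
gripper_force: 0.0
t: 4.08
tcp_pos: [0.4321, -0.2981, 0.1795]
tool_rot: [0.664, 0.748, -0.0, 0.001]
force: [-1.5, 0.8, 5.6]
finger_gap: 0.314
gripper_force: 61.6
```

```bash
python3 -m jog '{"linear":[[0,0,50],[0,0,50],[17,45.4,0],[17,45.4,0],[17,45.4,0],[17,45.4,0],[17,45.4,0],[17,45.4,0],[17,45.4,0],[17,45.4,0],[0,0,0],[0,0,0]],"turn":[0,0,-0.395,-0.395,-0.395,-0.395,-0.395,-0.395,-0.395,-0.395,0,0]}'
python3 - <<'E'
from h import *
s=sense();print(s["t"],s["tcp_pos"],s["tool_rot"])
c=get_calibration("wrist");im=snapshot("wrist");save("w3",im);import pickle;pickle.dump(c,open("w3.pkl","wb"))
save("w3b",cv2.resize(im,(768,576)))
E
```

```text
t: 5.58
tcp_pos: [0.5672, 0.0655, 0.2778]
tool_rot: [0.76, 0.65, -0.001, -0.001]
force: [-0.4, 0.2, -5.1]
finger_gap: 0.315
gripper_force: 61.4
5.575 [0.56723255 0.06545017 0.27780768] [ 0.76001452  0.64990453 -0.00111981 -0.00087728]
```

View pics/w3b.png

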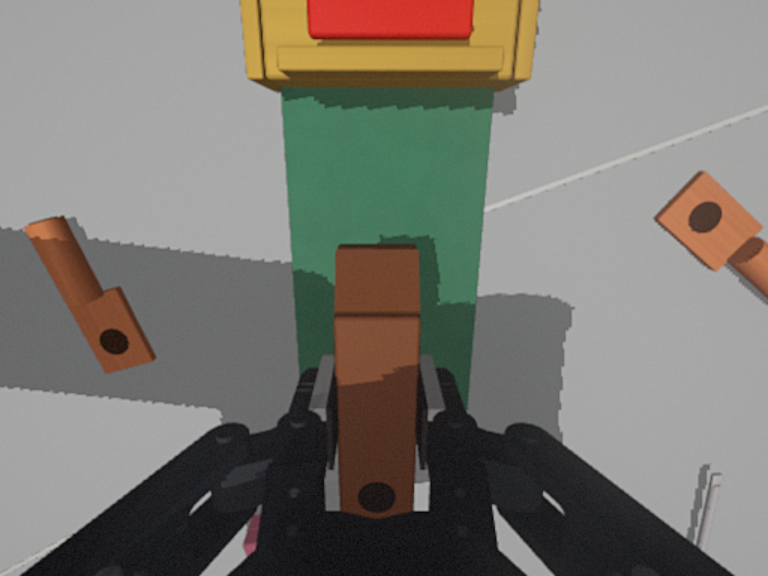

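The picture shows the tongue square in the grip at columns 335-419, with the bed edges running from (283,90) to (300,365) and from (493,95) to (468,405).

Run:
```python
from m import *;import pickle
c=pickle.load(open("w3.pkl","rb"));im=cv2.imread("pics/w3.png")[...,::-1].copy()
h=cv2.cvtColor(im,cv2.COLOR_RGB2HSV);g=(h[...,0]>55)&(h[...,0]<95)&(h[...,1]>70)
L=[];R=[]
for r in range(75,225,5):
    x=np.flatnonzero(g[r,150:360])+150
    L.append(onz(c,x[0]-.5,r,.03)[:2]);R.append(onz(c,x[-1]+.5,r,.03)[:2])
for P in(L,R):
    vx,vy,x0,y0=cv2.fitLine(np.float32(P),cv2.DIST_HUBER,0,.01,.01).ravel();print(np.degrees(np.arctan2(vx,vy)), x0+vx/vy*(.063-y0))
Rm=0
from scipy.spatial.transform import Rotation as Ro
print("tool y yaw",np.degrees(np.arctan2(*Ro.from_quat(sense()["tool_rot"]).as_matrix()[[1,0],1])))
s=sense()["tcp_pos"];zt=s[2]-.179+.026+.0005
for q in((335,313),(420,313),(340,510),(413,510)): print(onz(c,q[0]/1.5,q[1]/1.5,zt))
print("carriage front",onz(c,388/1.5,90/1.5,.03))
```

```text
9.008839 0.5214619
9.11104 0.6210902
tool y yaw -9.004579586226164
[0.56017627 0.10228385 0.12546493]
[0.58607218 0.09823938 0.12546493]
[0.54731926 0.02484121 0.12546493]
[0.57392887 0.02073849 0.12546493]
carriage front [0.58915301 0.17128404 0.03      ]
```

```bash
python3 -m jog '{"linear":[[4,-0.6,-20],[0,0,-25],[0,0,-14],[0,0,-4],[0,0,-2],[0,0,0],[0,0,0]],"turn":[0,0,0,0,0,0,0]}' && python3 -m jog '{"linear":[[0,0,-1],[0,0,-1],[0,0,0],[0,0,0]],"turn":[0,0,0,0]}'
```

```text
t: 6.5
tcp_pos: [0.5723, 0.0648, 0.2144]
tool_rot: [0.76, 0.65, 0.001, 0.001]
force: [0.6, -0.5, -4.5]
finger_gap: 0.314
gripper_force: 61.2
t: 7.0
tcp_pos: [0.5721, 0.0648, 0.2117]
tool_rot: [0.76, 0.65, -0.0, -0.0]
force: [-0.1, 0.6, -5.5]
finger_gap: 0.312
gripper_force: 61.2
```

```bash
python3 -m jog '{"linear":[[0,0,-1],[0,0,0],[0,0,0]],"turn":[0,0,0]}' && python3 -m jog '{"linear":[[0,0,-1],[0,0,0],[0,0,0]],"turn":[0,0,0]}'
```

```text
t: 7.38
tcp_pos: [0.5721, 0.0647, 0.2107]
tool_rot: [0.76, 0.65, -0.0, -0.0]
force: [0.5, 0.6, -4.1]
finger_gap: 0.314
gripper_force: 61.2
t: 7.75
tcp_pos: [0.572, 0.0648, 0.2097]
tool_rot: [0.76, 0.65, -0.0, -0.0]
force: [0.4, 0.0, -5.5]
finger_gap: 0.312
gripper_force: 61.3
```

```bash
python3 -m jog '{"linear":[[0,0,-0.8],[0,0,0],[0,0,0]],"turn":[0,0,0]}' && python3 -m jog '{"linear":[[0,0,-0.7],[0,0,0],[0,0,0]],"turn":[0,0,0]}'
```

```text
t: 8.12
tcp_pos: [0.572, 0.0648, 0.2095]
tool_rot: [0.76, 0.65, 0.0, 0.0]
force: [-3.0, 1.0, 4.2]
finger_gap: 0.315
gripper_force: 62.4
t: 8.5
tcp_pos: [0.572, 0.0648, 0.2096]
tool_rot: [0.76, 0.65, 0.0, 0.0]
force: [-3.3, 0.0, 9.9]
finger_gap: 0.31
gripper_force: 63.2
```

```bash
python3 -m jog '{"linear":[[0,0,0],[0,0,0],[0,0,0],[0,0,0],[0,0,0],[0,0,25],[0,0,45],[0,0,50],[-6,-40,0],[-6,-40,0],[0,0,0]],"turn":[0,0,0,0,0,0,0,0,0,0,0]}' 0.6
python3 - <<'E'
from m import *
s=sense();print(s["t"],s["tcp_pos"])
c=get_calibration("wrist");im=snapshot("wrist");save("w4",im)
m,a,A=blob(im,red,(0,0,512,384));print("tab",a,A,onz(c,*a,.072))
p=np.array([onz(c,*x[0],.072)[:2] for x in max(cv2.findContours(m,0,2)[0],key=len)]).astype(np.float32)*1000;print(cv2.minAreaRect(p))
m,a,A=blob(im,brown,(100,60,400,300))
p=np.array([onz(c,*x[0],.056)[:2] for x in max(cv2.findContours(m,0,2)[0],key=len)]).astype(np.float32)*1000;print("tongue",A,cv2.minAreaRect(p))
save("w4b",cv2.resize(im,(768,576)))
E
```

```text
t: 9.88
tcp_pos: [0.5599, -0.0174, 0.3284]
tool_rot: [0.762, 0.648, 0.0, 0.0]
force: [0.7, 0.1, -0.3]
finger_gap: 0.601
gripper_force: 0.0
9.875 [ 0.55986427 -0.01744784  0.3284311 ]
tab [444.68604651 318.15697674] 516 [ 0.73103724 -0.17239889  0.072     ]
((728.780029296875, -174.36729431152344), (51.565513610839844, 19.91453742980957), 87.55805969238281)
tongue 3330 ((570.1839599609375, 50.12194061279297), (84.5707015991211, 27.261186599731445), 80.9117431640625)
```

View pics/w4b.png

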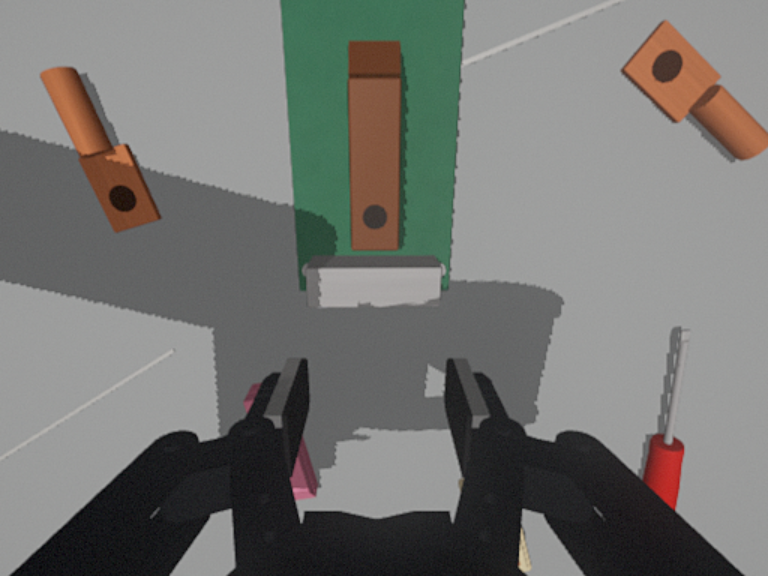

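The tongue lies square and central on the bed, at columns 349-402 with the bed at 291-459, and there is a small gap to the steel jaw at rows 255-305. Nothing else has moved. Next I shut the fingers and go above the tab.

```bash
python3 -m jog '{"linear":[[8.3,55,0],[8.3,55,0],[8.3,55,0],[8.3,55,0],[0,0,0],[0,0,-40],[0,0,-25],[0,0,-8],[0,0,0],[0,0,0]],"turn":[0,0,0,0,0,0,0,0,0,0]}' 0 30 && python3 -m jog '{"linear":[[0,0,-3],[0,0,-3],[0,0,-3],[0,0,0],[0,0,0]],"turn":[0,0,0,0,0]}'
```

```text
t: 11.18
tcp_pos: [0.5937, 0.2047, 0.2564]
tool_rot: [0.76, 0.649, 0.001, 0.001]
force: [0.3, 0.3, 0.2]
finger_gap: -0.0
gripper_force: 0.0
t: 11.8
tcp_pos: [0.5933, 0.2047, 0.2461]
tool_rot: [0.76, 0.649, -0.0, -0.0]
force: [-0.2, 0.2, -0.6]
finger_gap: -0.001
gripper_force: 0.0
```

```bash
python3 -m jog '{"linear":[[0,0,-1.5],[0,0,-1.5],[0,0,0],[0,0,0]],"turn":[0,0,0,0]}' && python3 -m jog '{"linear":[[0,0,-1.5],[0,0,-1],[0,0,0],[0,0,0]],"turn":[0,0,0,0]}'
```

```text
t: 12.3
tcp_pos: [0.5934, 0.2048, 0.2448]
tool_rot: [0.76, 0.65, 0.0, 0.0]
force: [-2.4, -0.7, 8.4]
finger_gap: 0.002
gripper_force: 4.2
t: 12.8
tcp_pos: [0.5934, 0.2048, 0.2426]
tool_rot: [0.76, 0.65, 0.0, 0.0]
force: [-1.8, -0.8, 9.6]
finger_gap: 0.001
gripper_force: 4.8
```

```bash
python3 -m jog '{"linear":[[0,0,-1.3],[0,0,-1.3],[0,0,0],[0,0,0]],"turn":[0,0,0,0]}' && python3 -m jog '{"linear":[[-0.8,-4.9,0],[-0.8,-4.9,0],[-0.8,-4.9,0],[-0.8,-4.9,0],[-0.8,-4.9,0],[-0.8,-4.9,0],[0,0,0]],"turn":[0,0,0,0,0,0,0]}'
python3 - <<'E'
from m import *
m,a,A=blob(snapshot("top"),red,(200,150,300,215));print(a,A,onz(get_calibration("top"),*a,.067))
E
```

```text
t: 13.3
tcp_pos: [0.5934, 0.2048, 0.2402]
tool_rot: [0.76, 0.65, 0.0, 0.0]
force: [-2.1, 0.3, 11.9]
finger_gap: 0.0
gripper_force: 5.4
t: 14.18
tcp_pos: [0.5886, 0.1754, 0.2402]
tool_rot: [0.76, 0.649, 0.001, 0.0]
force: [-2.5, -0.9, 10.9]
finger_gap: 0.002
gripper_force: 5.4Traceback (most recent call last):
  File "<stdin>", line 2, in <module>
  File "m.py", line 5, in blob
    n,l,st,ce=cv2.connectedComponentsWithStats(m);i=1+np.argmax(st[1:,4])
                                                      ~~~~~~~~~^^^^^^^^^^
    return _wrapfunc(a, 'argmax', axis=axis, out=out, **kwds)
    return bound(*args, **kwds)
ValueError: attempt to get argmax of an empty sequence
```

```bash
python3 -m jog '{"linear":[[-0.8,-4.9,0],[-0.8,-4.9,0],[-0.8,-4.9,0],[-0.8,-4.9,0],[-0.8,-4.9,0],[-0.8,-4.9,0],[0,0,0]],"turn":[0,0,0,0,0,0,0]}'
python3 - <<'E'
from m import *
im=snapshot("scene");save("s5",im);w=snapshot("wrist")
save("s5b",np.hstack([cv2.resize(im[150:250,190:330],(400,286),interpolation=2),cv2.resize(w,(384,286))]))
print(sense()["force"])
E
```

```text
t: 15.1
tcp_pos: [0.5839, 0.1462, 0.2402]
tool_rot: [0.761, 0.649, 0.001, 0.0]
force: [-2.3, 1.2, 11.5]
finger_gap: 0.002
gripper_force: 5.4
[-1.99999453  1.60366424 10.29088987]
```

View pics/s5b.png

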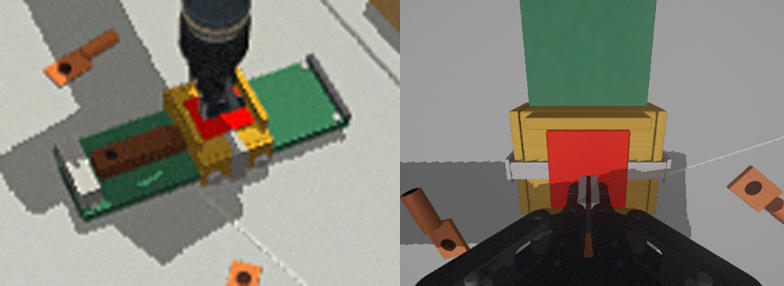

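The scene crop shows the carriage dragged along with the fingertips on the red tab, its face now close to the bevelled end of the tongue. I continue in smaller steps.

```bash
python3 -m jog '{"linear":[[-0.5,-3,0],[-0.5,-3,0],[-0.5,-3,0],[-0.5,-3,0],[0,0,0]],"turn":[0,0,0,0,0]}' && python3 -m jog '{"linear":[[-0.5,-3,0],[-0.5,-3,0],[-0.5,-3,0],[-0.5,-3,0],[0,0,0]],"turn":[0,0,0,0,0]}'
```

```text
t: 15.82
tcp_pos: [0.5824, 0.1354, 0.2404]
tool_rot: [0.761, 0.649, 0.003, 0.0]
force: [-1.3, 5.9, 11.7]
finger_gap: -0.002
gripper_force: 5.3
t: 16.45
tcp_pos: [0.5812, 0.1235, 0.2407]
tool_rot: [0.761, 0.649, 0.004, 0.001]
force: [0.3, 6.5, 10.8]
finger_gap: -0.001
gripper_force: 5.8
```

```bash
python3 -m jog '{"linear":[[-0.5,-3,0],[-0.5,-3,0],[-0.5,-3,0],[0,0,0]],"turn":[0,0,0,0]}'
python3 - <<'E'
from m import *
im=snapshot("scene");w=snapshot("wrist");save("w6",w)
save("s6b",np.hstack([cv2.resize(im[150:250,190:330],(400,286),interpolation=2),cv2.resize(w,(384,286))]))
c=get_calibration("wrist");m,a,A=blob(w,red,(150,100,400,300));x,y,W,H=cv2.boundingRect(m)
print("rear tab edge",onz(c,x+W/2,y,.067),sense()["force"])
E
```

```text
t: 16.95
tcp_pos: [0.5804, 0.1208, 0.2409]
tool_rot: [0.763, 0.647, 0.01, -0.002]
force: [3.4, 34.6, 7.5]
finger_gap: -0.001
gripper_force: 19.9
rear tab edge [0.5907185  0.18377126 0.067     ] [ 4.6473667  35.21374241  6.70470086]
```

View pics/s6b.png

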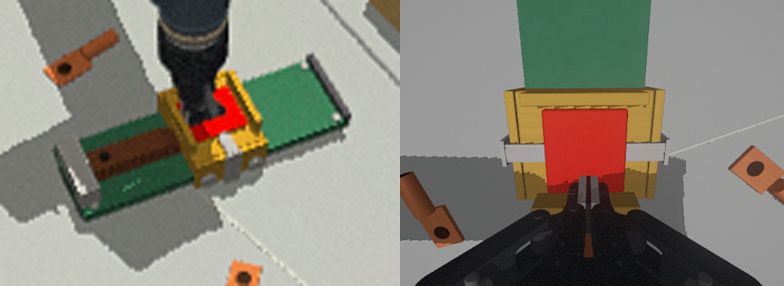

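The steel jaw, tongue and carriage are now in contact, and the force jumped to 35 N with the tab still about 4 mm down. I relax most of the push, then lift straight up.

```bash
python3 -m jog '{"linear":[[0.3,2,0],[0.3,1.5,0],[0,0,0]],"turn":[0,0,0]}'
```

```text
t: 17.42
tcp_pos: [0.5808, 0.122, 0.2408]
tool_rot: [0.762, 0.648, 0.008, -0.001]
force: [3.1, 23.0, 9.1]
finger_gap: -0.001
gripper_force: 14.4
```

```bash
python3 -m jog '{"linear":[[0.3,1.5,0],[0,0,0]],"turn":[0,0]}' && python3 -m jog '{"linear":[[0,0,4],[0,0,6],[0,0,12],[0,0,30],[0,0,40],[-8,-60,20],[-8,-60,0],[-8,-40,0],[0,0,0],[0,0,0]],"turn":[0,0,0,0,0,0,0,0,0,0]}'
python3 - <<'E'
from m import *
im=snapshot("scene");w=snapshot("wrist");save("w7",w);c=get_calibration("wrist")
save("s7b",np.hstack([cv2.resize(im[150:250,190:330],(400,286),interpolation=2),cv2.resize(w,(384,286))]))
E
```

```text
t: 17.68
tcp_pos: [0.5809, 0.1224, 0.2408]
tool_rot: [0.761, 0.648, 0.007, -0.0]
force: [1.5, 19.9, 9.1]
finger_gap: 0.0
gripper_force: 12.2
t: 18.92
tcp_pos: [0.5551, -0.0408, 0.3498]
tool_rot: [0.761, 0.649, 0.0, -0.0]
force: [-0.4, -0.1, 0.5]
finger_gap: 0.005
gripper_force: 0.0
```

View pics/s7b.png

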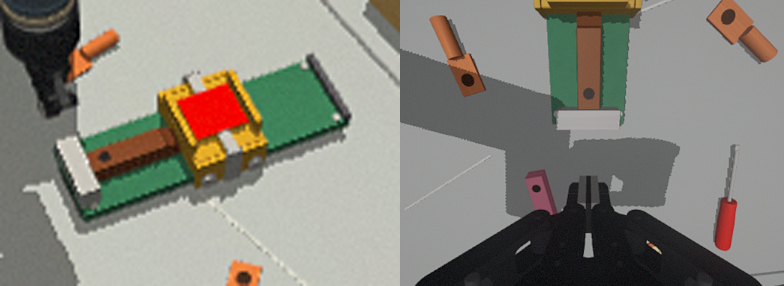

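Run:
```python
from m import *
w=cv2.imread("pics/w7.png");c=get_calibration("wrist")
b=w[125:185,190:310];save("crop7",cv2.resize(b,(800,400),interpolation=2)[...,::-1])
im=snapshot("scene");cs=get_calibration("scene");t=snapshot("top");ct=get_calibration("top")
m,a,A=blob(im,red,(240,160,310,210));print("tab",onz(cs,*a,.072))
m,a2,A=blob(t,red,(200,150,300,215));print("tab",onz(ct,*a2,.072),two(cs,a,ct,a2))
```

```text
tab [0.58796137 0.15048913 0.072     ]
tab [0.58246751 0.15003058 0.072     ] (array([0.5840891 , 0.15162943, 0.06614742]), np.float64(0.0029026922470514675))
```

View pics/crop7.png

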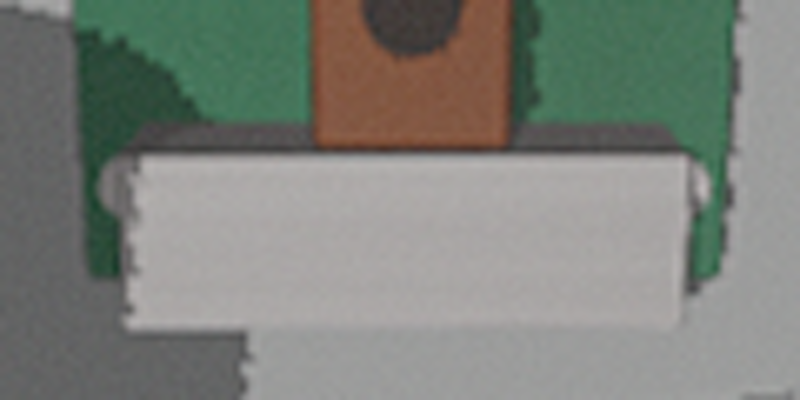

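The crop shows the tongue's square end at columns 312-512, flush against the steel jaw face and central on it. The tab reads about 67 mm forward of its start, which agrees with the carriage being clamped on the tongue.

```bash
python3 -c "
from station import *
print(sign_off())"
```

```text
the job is handed in; nothing more can be done
None
```

I set the tongue down on the bed's middle line and slid the carriage up with its tab held down until the tongue was pinned between both jaws. I then let the tab up so the carriage locks there, and handed the job in at about 19 s on the robot's clock; the sign-off returned no verdict.

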